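# Change over the plinth-polishing jig

## Robot

A 6-joint arm with a two-finger parallel gripper is mounted at the origin on the work surface. World frame = base frame: x ahead of the robot, y to its left, z up, the work surface at z = 0. Lengths are in m, angles in rad, forces in N, time in s.
With the tool pointing down it reaches from about 0.35 to 0.875 m from the base axis. Payload 4.2 kg.
Tool frame: the origin (TCP) lies midway between the tips of the shut fingers; the grasp point (between the pads) lies 19 mm behind it; z points along the fingers, y is the line along which they close (so a half turn about z gives the same grasp; the last joint's range is limited). The gripper opens to 87 mm and grips with 3 to 60 N. Pads are 19 mm wide; open, the fingers measure 117 mm over their backs; the gripper's body (75 mm by 190 mm) begins 51 mm behind the grasp point.
Start: joints at [1.593, 0.385, 0.008, 0, -1.194, -0.259], TCP at [0.147, 0.608, 0.223] pointing down, gripper open.
Joint ranges: [-3.14, 3.14], [-1.21, 2.06], [-1.07, 1.41], [-3.16, 2.05], [-2.99, -0.16], [-3.1, 3.1]. Speed limits (rad/s): [2.79, 2.79, 3.14, 3.14, 3.14, 3.14].

## Interface

Orientations are given as a unit quaternion [x, y, z, w].
In Python, from station import * gives the robot as it stands.
- The arm moves only by the tool carry_out, never from a script. Its argument "rows" is a list that holds one entry, the list of rows, each a list of 7 numbers: the shift along the tool's x, y, z in m, then the turn, a rotation vector about the tool's x, y, z in degrees, then the closure, from 0 (fully open) to 1 (shut). In form: [[[dx, dy, dz, ax, ay, az, grip], ...]]. A call has 1 to 10 rows; each row shifts and turns the commanded pose from where the row before left it, along the tool's axes as they then stand; what a row does not reach is not made up. A row lasts 1/10 s, in which the tool goes at most 50 mm and 8.59 degrees, less where a joint would pass 70% of its speed; a pose out of reach is approached as far as the arm can. A call is refused whole if a number of a shift passes 0.05 or a number of a turn 8.59, either way. A call with a gripper value outside its range is refused whole. The fingers move at their own pace and stop on an object; "grip_force" is the grip in N (left out, the last holds). Time passes only in rows, so rows that do not move let the fingers close. It gives the time, the measured TCP pose, the force, the opening and the grip force at its end, in the units of the state.
- sense(): the state, without advancing time (a new reading comes with each control period).
- capture(name): name is "scene" or "side" or "wrist"; returns (picture, depth): 384x512x3 uint8, blue, green, red; 384x512 float32, m along the optical axis (not along the pixel's ray), 0 where there is no reading.
- calibration(name): a dict with "mtx" (3x3 intrinsics, pixels), "extrinsics" (4x4, takes a point from camera to world coordinates). Camera axes: x right, y down, z forward; pixel columns grow to the right and rows downward; lengths in m; the calibration is good to about 2 mm. A picture is of the moment at which its call begins: read the wrist's pose just before it. calibration takes no time and is no camera call; for the wrist camera it gives the pose at the moment of the call.
- sign_off(): hands the job in; it is judged then, once.
The state is a dict: "t": time; "q": joint angles; "qd": joint speeds; "joint_efforts": joint torques, N m; "ee_pos": TCP position; "orientation": TCP orientation; "wrist_force": force on the tool from outside, world axes, zero at the start; "ft_torque": the same for the moment, N m; "width": opening from 0.0 (shut) to 1.0 (fully open); "grip_force": force on a finger pad.
Only numpy, scipy, OpenCV 4.12 (cv2) and the standard library are available. Lean on these libraries where they do the work, as an engineer would, in place of code of your own. Each camera call takes 0.05 s, during which the arm holds its last target. There are 200 camera calls.

## Task

Change over the polishing jig: turn the clamp knob until it clicks open, swap the finished plinth in the jig for the plain uncut block, standing upright in the seat, then turn the knob back until it clicks locked over the block. Stand every finished plinth (the one from the jig and those on the bench, the ones with a wider foot) upright side by side on the floor of the shallow wooden box, and drop the worn polishing wheels into the wire basket; the plinths and wheels on the bench can be cleared at any time. Leave the mallet, jar and scriber where they are.

Things in the scene. Friction and masses are not known exactly. Their poses are not given: they have to be found in the camera images.
- jig: Polishing jig fixed to the table: aluminium base plate 140 (x) x 100 (y) x 10 mm high. Origin: centre of the plate's underside. Near its +x end is the seat, near its -x end (35 mm from the origin) a 28 mm pillar that carries the swing clamp
- seat (a point): Centre of the jig's seat, on the plate's top face, 34 mm along jig +x and 10 mm above the table; axes as the jig's. Rails 8 mm high flank it (inner faces 28 mm either side in y) and a stop 8 mm high stands 29 mm away in +x; towards the pillar it is open
- knob_grip (a point): Point on the axis of the black bar knob on the clamp, 100 mm above the table and 69 mm from the seat along jig -x. The bar is 14 mm thick, 46 mm long, and reaches from 82 to 110 mm above the table, 4 mm of hub below it; the arm lies at 70 to 78 mm. Its length is along this point's x, as is the steel clamp arm. The point turns with the knob; bar and arm are one piece
- clamp (a joint): Turn of the clamp knob, rad, clockwise from above: 0 = locked (arm along jig +x, over the seat), 1.35 = open (arm swung towards jig -y). Detented: it resists with about 0.14 N m until half way (0.68), then clicks and snaps to the stop by itself; same in both directions. The arm is 16 mm wide, its end 78 mm from the axis, underside (pad) 66 mm above the table; seated pieces top out at 64 mm
- blank: Plain rough-sawn stone block without a foot, 46 x 46 x 54 mm high, 0.2 to 0.4 kg, sides along its x and y; starts upright on the table. Origin: centre of its underside, z up
- box: Shallow plywood delivery box fixed to the table, open on top: 78 (x) x 224 (y) x 30 mm high outside, walls and floor 6 mm (inside 66 x 212 mm), so that four plinths just stand in one row along its y. Origin: centre of its underside
- basket: Wire scrap basket fixed to the table, open on top: 150 (x) x 170 (y) x 70 mm high, floor 4 mm, walls 4 mm. Origin: centre of its underside
- plinth1: Finished stone plinth, square: foot 48 x 48 mm and 14 mm high, above it a narrower shaft 38 x 38 mm and 40 mm high, sides along its x and y; 54 mm tall in all, 0.15 to 0.32 kg. Origin at the centre of its underside, z up. Starts upright in the jig's seat, under the locked clamp arm.
- plinth2: Finished stone plinth, round: foot 48 mm across and 14 mm high, above it a narrower shaft 38 mm across and 40 mm high; 54 mm tall in all, 0.15 to 0.32 kg. Origin at the centre of its underside, z up. Starts upright on the table; may be absent.
- plinth3: Finished stone plinth, square: foot 48 x 48 mm and 14 mm high, above it a narrower shaft 38 x 38 mm and 40 mm high, sides along its x and y; 54 mm tall in all, 0.15 to 0.32 kg. Origin at the centre of its underside, z up. Starts upright on the table; may be absent.
- plinth4: Finished stone plinth, round: foot 48 mm across and 14 mm high, above it a narrower shaft 38 mm across and 40 mm high; 54 mm tall in all, 0.15 to 0.32 kg. Origin at the centre of its underside, z up. Starts upright on the table; may be absent.
- wheel1: Worn-out polishing wheel: dark rubbery disc 46 mm across and 16 mm thick with a steel hub 22 mm across standing 8 mm above its top, about 0.09 kg. Origin: centre of its underside, z up. Starts lying flat on the table, hub up; may be absent
- wheel1_mid (a point): Middle of wheel1, 10 mm above its underside
- wheel2: Worn-out polishing wheel: dark rubbery disc 46 mm across and 16 mm thick with a steel hub 22 mm across standing 8 mm above its top, about 0.09 kg. Origin: centre of its underside, z up. Starts lying flat on the table, hub up; may be absent
- wheel2_mid (a point): Middle of wheel2, 10 mm above its underside
- mallet: Bystander, to be left alone: a carver's round wooden mallet, 180 mm tall, standing head down
- jar: Bystander, to be left alone: a glass jar with a lid, 68 mm across and 90 mm tall
- scriber: Bystander, to be left alone: a steel scriber with a wooden handle, lying down
Things that resemble listed ones, but are neither listed nor needed, are in the scene too. What is shaped like the blank but black is not meant. What is shaped like the plinth3 but black is not meant.

How it is judged:
By the outcome, as a careful person would: the job done as asked, in the order asked, and still so for the second after the job is handed in, with the robot touching nothing.
Of plinth2, plinth3, plinth4 only 2 to 3 are there at a start; the rules pass over those that are not, and their reading is None.
Of wheel1, wheel2 only 1 to 2 are there at a start; the rules pass over those that are not, and their reading is None.
At some moment in a run one of plinth2, plinth3, plinth4, blank, wheel1, wheel2 may be knocked a few centimetres aside while the robot is not near it.
It also fails if it takes over 210 s, if anything falls off the work surface, if the arm or the gripper's body presses on something with over 40 N, if the wrist force passes 120 N, or if a joint passes its speed limit or range.

## Working session

There is one attempt and no reset: what is moved stays moved. The work goes in short steps, Python scripts to look and compute and a tool call to move; the robot and the scene stay as the last step left them, time stands still between calls to the robot, and variables do not carry over. Pictures are saved under pics/ and viewed, at most 14 in all, crops included, and the job is handed in when it is done.

Besides the shell and the picture viewer there is one more tool, called after "Emit:" as a command line: name --argument value ..., lists and objects as JSON in quotes. carry_out: Moves the arm, as the interface text tells. Its arguments: {"type":"object","properties":{"rows":{"type":"array","items":{"type":"array","items":{"type":"array","items":{"type":"number"}}}},"grip_force":{"type":"number"}},"required":["rows"]}

```bash
ls; mkdir -p pics
cat > h.py <<'E'
from station import *
import numpy as np, cv2
E
python3 - <<'E'
from h import *
s=sense(); print(s)
ims=[]
for n in ("scene","side"):
    im,d=capture(n); c=calibration(n); np.savez(f"{n}0.npz",im=im,d=d,K=c["mtx"],E=c["extrinsics"]); cv2.imwrite(f"pics/{n}0.png",cv2.resize(im,(800,600),interpolation=cv2.INTER_CUBIC))
    print(n,np.round(c["mtx"],1).tolist(),np.round(c["extrinsics"],3).tolist())
E
```

```text
pics
{'t': 0.0, 'q': array([ 1.59259321e+00,  3.85559518e-01,  6.63350839e-03, -4.99363626e-04,
       -1.19401633e+00, -2.58581281e-01]), 'qd': array([-0.00099642,  0.00068042, -0.00045505, -0.0011809 , -0.00041226,
       -0.00105041]), 'joint_efforts': array([-2.34521940e-04, -3.90667427e+01,  1.87405211e+01,  4.21981260e+00,
        1.10169168e-02, -1.98851349e-04]), 'ee_pos': array([0.14646337, 0.606974  , 0.22146078]), 'orientation': array([ 9.92988344e-01, -1.18207210e-01, -7.98608176e-05,  1.09490618e-03]), 'wrist_force': array([-0.95649414,  0.11928273,  0.35759862]), 'ft_torque': array([ 0.01154704, -0.04194009,  0.01050096]), 'grip_force': 0.0, 'width': 0.9950641909585599}
scene [[456.9, 0.0, 261.0], [0.0, 456.9, 190.0], [0.0, 0.0, 1.0]] [[0.448, 0.74, -0.502, 1.108], [0.894, -0.369, 0.254, -0.285], [0.003, -0.563, -0.827, 1.032], [0.0, 0.0, 0.0, 1.0]]
side [[452.6, 0.0, 260.5], [0.0, 452.6, 197.4], [0.0, 0.0, 1.0]] [[-0.73, -0.447, 0.517, 0.042], [-0.683, 0.454, -0.572, 0.586], [0.021, -0.771, -0.637, 0.727], [0.0, 0.0, 0.0, 1.0]]
```

View pics/scene0.png

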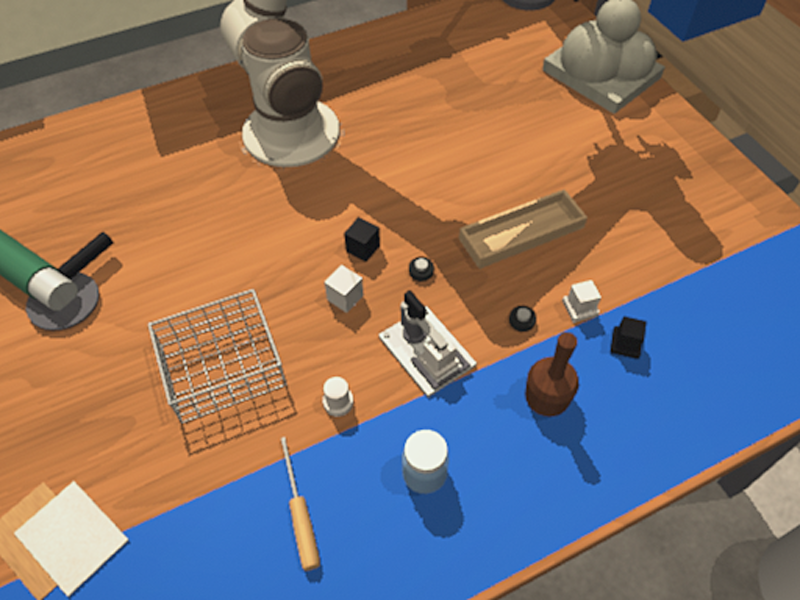

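View pics/side0.png

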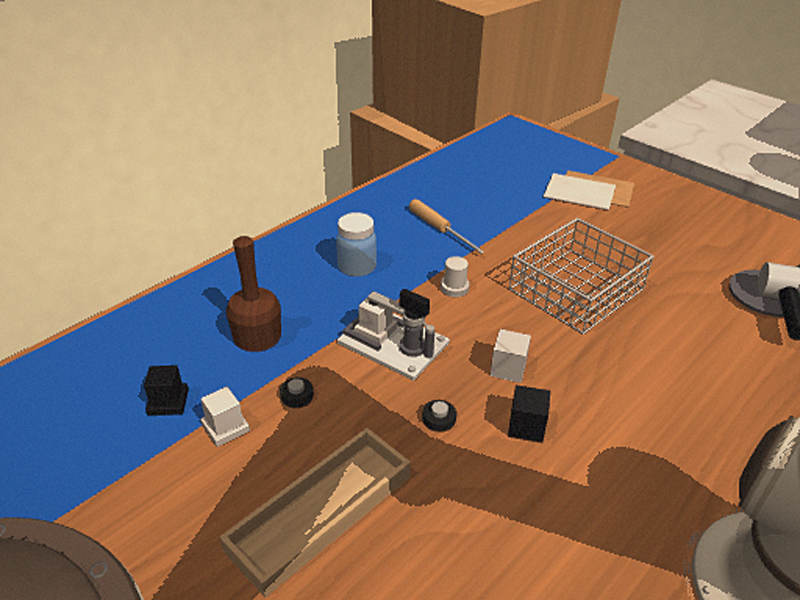

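Scene view (800x600 px): candidates for the blank are the white block (344,288) and the black one (362,238), so I take the white. Candidates for plinth3 are the white square (583,298) and the black one (628,337), so again the white. The round plinth is at (336,395); the jar lid (425,460) is not one. The wheels are at (421,268) and (522,318), the jig at (425,345), the box at (520,228) and the basket at (218,355).

```bash
cat >> h.py <<'E'
def cloud(d,K,E):
    v,u=np.mgrid[:d.shape[0],:d.shape[1]]
    P=np.stack([(u-K[0,2])*d/K[0,0],(v-K[1,2])*d/K[1,1],d,np.ones_like(d)],-1)@np.asarray(E).T
    P=P[...,:3]; P[d==0]=np.nan
    return P
def blob(P,c,r,z0,z1):
    "minAreaRect of cloud points within r of c and between heights; centre m, size mm, angle"
    m=(np.hypot(P[...,0]-c[0],P[...,1]-c[1])<r)&(P[...,2]>z0)&(P[...,2]<z1)
    n,l,st,_=cv2.connectedComponentsWithStats(m.astype(np.uint8))
    if n<2: return None
    k=1+np.argmax(st[1:,4]); Q=P[l==k]
    (x,y),s,a=cv2.minAreaRect((Q[:,:2]*1000).astype(np.float32))
    return len(Q),np.round([x,y],1).tolist(),np.round(s,1).tolist(),round(a,1),"medz",round(float(np.median(Q[:,2]))*1000,1),"med",np.round(np.median(Q[:,:2],0)*1000,1).tolist()
E
python3 - <<'E'
from h import *
px=dict(blank=(344,275),pl3=(583,292),rnd=(336,385),jigplinth=(436,352),w1=(421,264),w2=(522,314),knob=(413,305),box=(520,228),bask=(218,355),jar=(425,445),mallet=(565,345),blk=(362,228),blk3=(630,328))
D={n:np.load(n+"0.npz") for n in("scene","side")}
C={n:cloud(D[n]["d"],D[n]["K"],D[n]["E"]) for n in D}
rng=dict(blank=(.047,.06),pl3=(.047,.06),rnd=(.047,.06),jigplinth=(.058,.069),w1=(.012,.03),w2=(.012,.03),knob=(.103,.117),box=(.024,.036),bask=(.06,.08),jar=(.08,.1),mallet=(.1,.2),blk=(.047,.06),blk3=(.047,.06))
for k,(u,v) in px.items():
    p=C["scene"][int(v*.64),int(u*.64)]
    print(k,np.round(p*1000))
    r=.15 if k in("box","bask") else .045
    for n in C: print("   ",n,blob(C[n],p,r,*rng[k]))
p=C["scene"][int(352*.64),int(436*.64)]
for n in C: print("plate",n,blob(C[n],p,.12,.005,.0145), "arm",blob(C[n],p,.1,.074,.081))
for n in C:
    P=C[n]; print(n,"table z",np.nanmedian(P[...,2][(P[...,0]>.35)&(P[...,0]<.8)&(abs(P[...,1])<.4)]))
E
```

```text
blank [424. -61.  51.]
    scene (272, [435.5, -66.2], [46.5, 49.4], 24.8, 'medz', 53.0, 'med', [436.6, -67.3])
    side (345, [431.5, -67.3], [46.0, 48.5], 26.1, 'medz', 54.7, 'med', [429.5, -64.2])
pl3 [632. 283.  53.]
    scene (198, [637.1, 287.3], [39.7, 40.9], 80.2, 'medz', 52.6, 'med', [637.8, 285.5])
    side (324, [633.3, 285.8], [38.4, 40.9], 79.3, 'medz', 54.7, 'med', [630.0, 287.3])
rnd [ 609. -155.   53.]
    scene (186, [615.8, -158.0], [33.7, 37.8], 66.7, 'medz', 53.0, 'med', [616.6, -158.4])
    side (133, [611.2, -158.8], [39.7, 34.9], 86.7, 'medz', 54.5, 'med', [609.7, -155.8])
jigplinth [631.   6.  62.]
    scene (154, [626.7, 16.4], [38.0, 39.8], 11.2, 'medz', 63.0, 'med', [632.9, 10.2])
    side (119, [620.8, 24.8], [41.2, 23.0], 15.7, 'medz', 64.2, 'med', [617.7, 27.2])
w1 [439.  78.  23.]
    scene (170, [444.8, 77.2], [44.0, 42.9], 47.6, 'medz', 16.2, 'med', [446.7, 76.6])
    side (303, [440.3, 77.0], [45.2, 44.2], 88.1, 'medz', 17.5, 'med', [437.4, 80.9])
w2 [610. 183.  23.]
    scene (190, [614.3, 184.1], [42.5, 45.1], 58.6, 'medz', 15.8, 'med', [616.6, 181
[... 1192 characters left out ...]
2, 5.5])
    side (435, [347.1, 5.0], [46.0, 50.4], 31.9, 'medz', 54.7, 'med', [345.6, 7.9])
blk3 [726. 308.  56.]
    scene (211, [730.7, 314.0], [38.4, 40.3], 48.7, 'medz', 52.4, 'med', [730.9, 313.0])
    side (304, [727.2, 313.5], [38.6, 40.5], 47.4, 'medz', 54.6, 'med', [724.2, 314.7])
plate scene (878, [593.8, 11.5], [140.7, 101.6], 8.7, 'medz', 9.4, 'med', [589.7, -13.0]) arm (163, [591.3, 9.4], [89.7, 20.6], 14.7, 'medz', 76.7, 'med', [601.2, 11.1])
plate side (816, [590.3, 9.8], [139.6, 102.7], 9.0, 'medz', 11.1, 'med', [569.7, 34.4]) arm (176, [586.8, 11.2], [94.7, 22.4], 4.2, 'medz', 78.2, 'med', [594.6, 13.9])
scene table z 0.00011325008084450694
side table z 0.002177548496994919
```

```bash
cat >> h.py <<'E'
from scipy.spatial.transform import Rotation as R
def yaw(s=None):
    s=s or sense(); X=R.from_quat(s["orientation"]).as_matrix(); return np.degrees(np.arctan2(X[1,0],X[0,0]))
def go(x,y,z,psi=None):
    "print what is left in tool axes: shift (in today's axes) and turn about tool z; metres/deg"
    s=sense(); M=R.from_quat(s["orientation"]).as_matrix(); d=np.array([x,y,z])-s["ee_pos"]
    t=0 if psi is None else ((yaw(s)-psi+180)%360-180)
    w=(R.from_matrix(M).inv()*R.from_euler("z",yaw(s),degrees=True)*R.from_rotvec([np.pi,0,0])).as_rotvec(degrees=True)
    T=M.T@d
    Rz=R.from_euler("z",t,degrees=True).as_matrix()
    print("shift now",np.round(T,4),"len",round(float(np.linalg.norm(d)),3),"turn z",round(t,2),"tilt fix",np.round(w[:2],2),"| shift after turn",np.round(Rz.T@T,4))
def st():
    s=sense(); print("t",round(s["t"],2),"p",np.round(s["ee_pos"]*1000,1),"yaw",round(yaw(s),2),"w",round(s["width"]*87,1),"gf",round(s["grip_force"],1),"F",np.round(s["wrist_force"],1),"q6",round(s["q"][5],2))
E
python3 -c "
from h import *
go(.520,.020,.25,9)"
```

```text
shift now [ 0.5009  0.483  -0.0274] len 0.696 turn z -22.58 tilt fix [ 0.11 -0.01] | shift after turn [ 0.2771  0.6383 -0.0274]
```

Emit:
carry_out --rows '[[[0.032,0.029,0,0,0,0,0],[0.032,0.029,0,0,0,0,0],[0.032,0.029,0,0,0,0,0],[0.032,0.029,0,0,0,0,0],[0.032,0.029,0,0,0,0,0],[0.032,0.029,0,0,0,0,0],[0.032,0.029,0,0,0,0,0],[0.032,0.029,0,0,0,0,0]]]'

```text
t: 0.9
ee_pos: [0.3415, 0.3202, 0.2224]
orientation: [0.993, -0.118, -0.0, 0.0]
wrist_force: [0.3, 0.5, 0.5]
width: 1.002
grip_force: 0.0
```

Emit:
carry_out --rows '[[[0.032,0.029,0,0,0,0,0],[0.032,0.029,0,0,0,0,0],[0.032,0.029,0,0,0,0,0],[0.032,0.029,0,0,0,0,0],[0.032,0.029,0,0,0,0,0],[0.032,0.029,0,0,0,0,0],[0,0,0,0,0,-7.5,0],[0,0,0,0,0,-7.5,0],[0,0,0,0,0,-7.6,0],[0,0,0,0,0,0,0]]]'

```text
t: 1.9
ee_pos: [0.4866, 0.1074, 0.2221]
orientation: [0.997, 0.078, -0.0, 0.0]
wrist_force: [-0.1, 0.4, -0.3]
width: 0.996
grip_force: 0.0
```

```bash
cat >> h.py <<'E'
def wrist(name):
    c=calibration("wrist"); im,d=capture("wrist"); P=cloud(d,c["mtx"],c["extrinsics"]); cv2.imwrite(f"pics/{name}.png",im); np.savez(name,im=im,d=d,P=P); return im,P
E
python3 - <<'E'
from h import *
st(); im,P=wrist("w0")
for n,c,r,z in(("knob",(.557,.005),.04,(.1,.117)),("jigplinth",(.626,.016),.04,(.058,.069)),("plate",(.592,.01),.12,(.004,.014)),("w1",(.442,.077),.045,(.012,.03)),("blank",(.433,-.067),.045,(.047,.06)),("w1hub",(.442,.077),.045,(.019,.03))): print(n,blob(P,c,r,*z))
go(.5577,.0053,.25,9)
E
```

```text
t 1.9 p [486.6 107.4 222.1] yaw 8.99 w 86.6 gf 0.0 F [-0.1  0.4 -0.3] q6 1.18
knob (902, [556.0, 4.9], [44.7, 13.9], 8.7, 'medz', 108.4, 'med', [556.7, 6.8])
jigplinth (1046, [622.8, 15.8], [38.1, 38.5], 10.0, 'medz', 62.9, 'med', [625.2, 24.0])
plate (3833, [587.7, 22.0], [138.1, 79.0], 8.0, 'medz', 9.1, 'med', [580.6, 38.3])
w1 (942, [440.1, 76.8], [45.0, 43.6], 10.9, 'medz', 15.5, 'med', [442.2, 77.3])
blank (1370, [431.5, -68.0], [47.1, 46.9], 26.9, 'medz', 53.1, 'med', [434.9, -65.2])
w1hub (247, [440.0, 76.7], [21.5, 21.3], 10.8, 'medz', 23.2, 'med', [440.5, 76.7])
shift now [ 0.0545  0.112  -0.0278] len 0.128 turn z -0.14 tilt fix [0.01 0.05] | shift after turn [ 0.0542  0.1121 -0.0278]
```

View pics/w0.png

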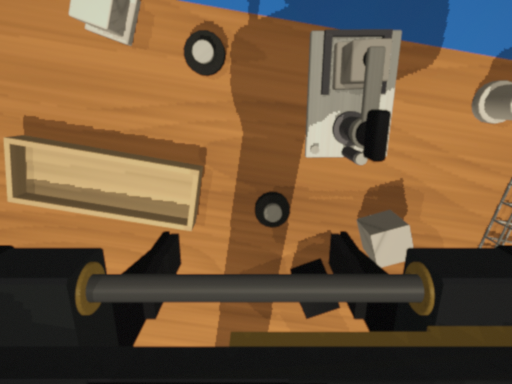

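Wrist view: knob bar at (376,135), plinth under the arm at (365,60), white blank (385,238) well apart from the black decoy (316,285), wheel (272,210). The fingers close along image x, and the wide side of the body lies along that line too. Going to the knob.

Emit:
carry_out --rows '[[[0.0178,0.0373,0,0,0,0,0],[0.0178,0.0373,0,0,0,0,0],[0.0178,0.0374,0,0,0,0,0],[0,0,0.035,0,0,0,0],[0,0,0.035,0,0,0,0],[0,0,0.035,0,0,0,0],[0,0,0.032,0,0,0,0],[0,0,0,0,0,0,0]]]'

```text
t: 2.75
ee_pos: [0.5535, 0.0049, 0.0811]
orientation: [0.997, 0.077, -0.005, 0.001]
wrist_force: [-0.5, 0.2, 0.3]
width: 0.999
grip_force: 0.0
```

```bash
python3 -c "
from h import *
st();go(.5568,.0051,.085,9)"
```

```text
t 2.75 p [553.5   4.9  81.1] yaw 8.85 w 86.9 gf 0.0 F [-0.5  0.2  0.3] q6 1.43
shift now [ 0.0033  0.0003 -0.004 ] len 0.005 turn z -0.15 tilt fix [0.03 0.62] | shift after turn [ 0.0033  0.0003 -0.004 ]
```

Emit:
carry_out --rows '[[[0,0,0,0,0,0,1],[0,0,0,0,0,0,1],[0,0,0,0,0,0,1],[0,0,0,0,0,0,1],[0,0,0,0,0,0,1],[0,0,0,0,0,0,1],[0,0,0,0,0,0,1],[0,0,0,0,0,0,1]]]' --grip_force 30

```text
t: 3.55
ee_pos: [0.5572, 0.0055, 0.0856]
orientation: [0.997, 0.079, 0.0, 0.0]
wrist_force: [-0.8, 0.1, 0.8]
width: 0.355
grip_force: 0.0
```

```bash
python3 -c "
from h import *
st();go(.5568,.0051,.085,9)"
```

```text
t 3.55 p [557.2   5.5  85.6] yaw 9.03 w 30.9 gf 0.0 F [-0.8  0.1  0.8] q6 1.43
shift now [-0.0004  0.0004  0.0006] len 0.001 turn z 0.03 tilt fix [ 0. -0.] | shift after turn [-0.0004  0.0004  0.0006]
```

Emit:
carry_out --rows '[[[0,0,0,0,0,0,1],[0,0,0,0,0,0,1],[0,0,0,0,0,0,1],[0,0,0,0,0,0,1],[0,0,0,0,0,4,1],[0,0,0,0,0,5,1],[0,0,0,0,0,5,1],[0,0,0,0,0,5,1],[0,0,0,0,0,5,1],[0,0,0,0,0,5,1]]]'

```text
t: 4.55
ee_pos: [0.5572, 0.0047, 0.0855]
orientation: [0.985, -0.175, -0.0, 0.001]
wrist_force: [1.6, -6.3, -1.1]
width: 0.156
grip_force: 30.0
```

```bash
python3 -c "
from h import *
st();print(sense()['ft_torque'])"
```

```text
t 4.55 p [557.2   4.7  85.5] yaw -20.15 w 13.5 gf 30.0 F [ 1.6 -6.3 -1.1] q6 0.92
[-1.49159969 -0.42590721  0.05907546]
```

Emit:
carry_out --rows '[[[0,0,0,0,0,5,1],[0,0,0,0,0,5,1],[0,0,0,0,0,6,1],[0,0,0,0,0,6,1],[0,0,0,0,0,6,1],[0,0,0,0,0,6,1],[0,0,0,0,0,6,1],[0,0,0,0,0,6,1],[0,0,0,0,0,2,1],[0,0,0,0,0,0,1]]]'

```text
t: 5.55
ee_pos: [0.5566, 0.0042, 0.0855]
orientation: [0.829, -0.559, -0.0, 0.001]
wrist_force: [0.8, -6.6, -0.7]
width: 0.159
grip_force: 30.0
```

```bash
python3 -c "
from h import *
st();print(sense()['ft_torque'])"
```

```text
t 5.55 p [556.6   4.2  85.5] yaw -68.03 w 13.8 gf 30.0 F [ 0.8 -6.6 -0.7] q6 0.08
[-1.69418573 -0.26974725 -0.03081997]
```

Emit:
carry_out --rows '[[[0,0,0,0,0,0,0],[0,0,0,0,0,0,0],[0,0,0,0,0,0,0],[0,0,0,0,0,0,0],[0,0,-0.04,0,0,0,0],[0,0,-0.04,0,0,0,0],[0,0,-0.04,0,0,0,0],[0,0,-0.03,0,0,0,0]]]'

```text
t: 6.35
ee_pos: [0.5578, 0.0059, 0.2386]
orientation: [0.829, -0.559, 0.001, -0.001]
wrist_force: [0.3, 0.2, 0.1]
width: 0.806
grip_force: 0.0
```

Emit:
carry_out --rows '[[[-0.009,0.04,0,0,0,-8,0],[0.01,0,0,0,0,-8,0],[0,0,0,0,0,-8,0],[0,0,0,0,0,-8,0],[0,0,0,0,0,-8,0],[0,0,0,0,0,-8,0],[0,0,0,0,0,-8,0],[0,0,0,0,0,-8,0],[0,0,0,0,0,-8,0],[0,0,0,0,0,-5,0]]]'

```text
t: 7.35
ee_pos: [0.5216, -0.0095, 0.2356]
orientation: [0.997, 0.081, 0.0, -0.0]
wrist_force: [0.2, -0.8, 0.3]
width: 1.002
grip_force: 0.0
```

Emit:
carry_out --rows '[[[0,0,0,0,0,0,0],[0,0,0,0,0,0,0]]]'

```text
t: 7.55
ee_pos: [0.5217, -0.0096, 0.2356]
orientation: [0.997, 0.078, 0.0, -0.0]
wrist_force: [0.2, -0.1, -0.6]
width: 1.001
grip_force: 0.0
```

Run:
```python
from h import *
st(); im,P=wrist("w1")
for n,c,r,z in(("knob",(.557,.005),.04,(.1,.117)),("arm",(.54,-.04),.1,(.068,.081)),("jigplinth",(.626,.016),.04,(.058,.069)),("plate",(.592,.01),.12,(.004,.0135))): print(n,blob(P,c,r,*z))
```

```text
t 7.55 p [521.7  -9.6 235.6] yaw 8.93 w 87.0 gf 0.0 F [ 0.2 -0.1 -0.6] q6 1.43
knob (717, [556.0, 4.2], [14.1, 45.5], 22.0, 'medz', 108.7, 'med', [556.7, 4.2])
arm (1035, [569.5, -24.3], [21.1, 92.7], 15.9, 'medz', 76.9, 'med', [573.1, -37.4])
jigplinth (1465, [622.6, 15.3], [38.1, 38.0], 10.8, 'medz', 63.1, 'med', [622.8, 15.3])
plate (4507, [590.1, 10.0], [140.2, 100.0], 9.2, 'medz', 9.2, 'med', [590.7, 22.4])
```

View pics/w1.png

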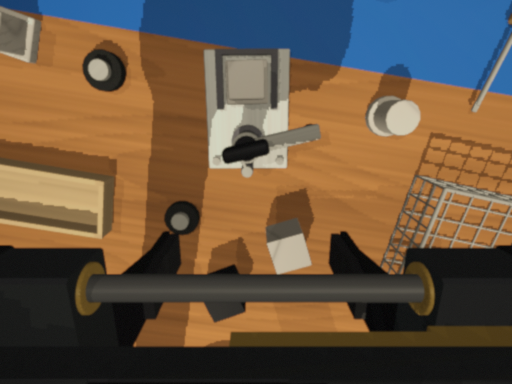

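The arm has swung clear (knob bar turned to -68 degrees, so 77 degrees open). The plinth in the seat is fully visible at (247,80) px. Fetching it.

Emit:
carry_out --rows '[[[0.0348,-0.003,0,0,0,0,0],[0.0348,-0.003,0,0,0,0,0],[0.0349,-0.0029,0,0,0,0,0],[0,0,0.04,0,0,0,0],[0,0,0.04,0,0,0,0],[0,0,0.04,0,0,0,0],[0,0,0.04,0,0,0,0],[0,0,0.025,0,0,0,0],[0,0,0.015,0,0,0,0],[0,0,0.004,0,0,0,0.3]]]'

```text
t: 8.6
ee_pos: [0.6221, 0.0151, 0.0291]
orientation: [0.997, 0.078, -0.002, 0.0]
wrist_force: [0.1, 0.6, 0.1]
width: 0.965
grip_force: 0.0
```

Emit:
carry_out --rows '[[[0,0,0,0,0,0,1],[0,0,0,0,0,0,1],[0,0,0,0,0,0,1],[0,0,0,0,0,0,1],[0,0,0,0,0,0,1],[0,0,0,0,0,0,1],[0,0,0,0,0,0,1],[0,0,0,0,0,0,1]]]' --grip_force 25

```text
t: 9.4
ee_pos: [0.6237, 0.0155, 0.032]
orientation: [0.997, 0.079, 0.0, -0.0]
wrist_force: [-1.1, 1.3, 1.6]
width: 0.436
grip_force: 24.8
```

```bash
python3 -c "
from h import *
st();go(.4465,.217,.2,-1)"
```

```text
t 9.4 p [623.7  15.5  32. ] yaw 9.03 w 38.0 gf 24.8 F [-1.1  1.3  1.6] q6 1.44
shift now [-0.1433 -0.2268 -0.1681] len 0.317 turn z 10.03 tilt fix [-0.   -0.03] | shift after turn [-0.1806 -0.1984 -0.1681]
```

Emit:
carry_out --rows '[[[0,0,-0.03,0,0,0,1],[0,0,-0.046,0,0,0,1],[0,0,-0.046,0,0,0,1],[0,0,-0.046,0,0,0,1],[-0.0205,-0.0324,0,0,0,0,1],[-0.0205,-0.0324,0,0,0,0,1],[-0.0205,-0.0324,0,0,0,0,1],[-0.0205,-0.0324,0,0,0,0,1],[-0.0205,-0.0324,0,0,0,0,1],[-0.0205,-0.0324,0,0,0,0,1]]]'

```text
t: 10.4
ee_pos: [0.4698, 0.1887, 0.1988]
orientation: [0.997, 0.078, -0.001, 0.0]
wrist_force: [0.3, 0.5, -1.9]
width: 0.438
grip_force: 24.8
```

Emit:
carry_out --rows '[[[-0.0205,-0.0324,0,0,0,5,1],[0,0,0,0,0,5,1],[0,0,0,0,0,0,1]]]'

```text
t: 10.7
ee_pos: [0.4451, 0.2174, 0.1991]
orientation: [1.0, -0.007, -0.001, 0.0]
wrist_force: [-0.7, -1.1, -2.1]
width: 0.437
grip_force: 24.8
```

Run:
```python
from h import *
st(); im,P=wrist("w2")
for n,c,r,z in(("box",(.4466,.285),.14,(.024,.036)),("w1",(.442,.077),.045,(.012,.03)),("w2",(.612,.184),.045,(.012,.03)),("pl3",(.635,.286),.045,(.047,.06))): print(n,blob(P,c,r,*z))
go(.4465,.217,.032,-1)
```

```text
t 10.7 p [445.1 217.4 199.1] yaw -0.84 w 38.0 gf 24.8 F [-0.7 -1.1 -2.1] q6 0.77
box (2772, [444.2, 285.2], [224.3, 78.0], 89.1, 'medz', 29.1, 'med', [472.7, 313.3])
w1 (1184, [440.2, 76.9], [45.5, 44.1], 45.9, 'medz', 15.5, 'med', [441.7, 78.9])
w2 (1533, [604.8, 183.4], [45.1, 35.0], 89.6, 'medz', 15.6, 'med', [606.1, 183.8])
pl3 (60, [612.7, 281.0], [20.9, 3.0], 88.8, 'medz', 50.3, 'med', [612.5, 276.8])
shift now [ 0.0011 -0.0002  0.1671] len 0.167 turn z 0.18 tilt fix [0.03 0.05] | shift after turn [ 0.0011 -0.0002  0.1671]
```

View pics/w2.png

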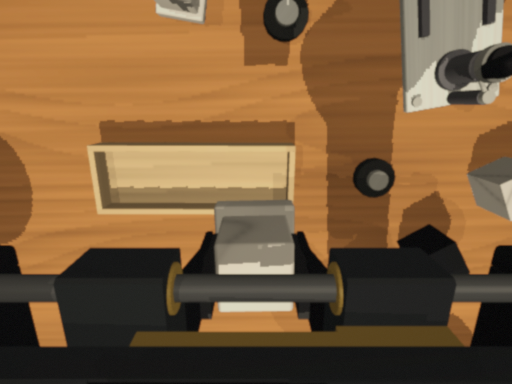

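The plinth is held square between the fingers (255,250); the box is measured at its true size, centred at (444,285) mm. Lowering into the near-jig slot.

Emit:
carry_out --rows '[[[-0.0014,-0.0028,0.03,0,0,0,1],[0,0,0.04,0,0,0,1],[0,0,0.04,0,0,0,1],[0,0,0.03,0,0,0,1],[0,0,0.018,0,0,0,1],[0,0,0.007,0,0,0,1],[0,0,0.005,0,0,0,1],[0,0,0,0,0,0,1],[0,0,0,0,0,0,1]]]'

```text
t: 11.65
ee_pos: [0.4456, 0.2201, 0.0305]
orientation: [1.0, -0.008, 0.001, -0.001]
wrist_force: [0.7, 0.9, -1.6]
width: 0.434
grip_force: 24.8
```

```bash
python3 -c "
from h import *
st()"
```

```text
t 11.65 p [445.6 220.1  30.5] yaw -0.96 w 37.7 gf 24.8 F [ 0.7  0.9 -1.6] q6 0.77
```

Emit:
carry_out --rows '[[[0,0,0,0,0,0,0.47],[0,0,0,0,0,0,0.47],[0,0,0,0,0,0,0.47],[0,0,-0.01,0,0,0,0.47],[0,0,-0.03,0,0,0,0.47],[0,0,-0.04,0,0,0,0],[0,0,-0.04,0,0,0,0],[0,0,-0.04,0,0,0,0]]]'

```text
t: 12.45
ee_pos: [0.4446, 0.2195, 0.1922]
orientation: [1.0, -0.008, 0.0, -0.0]
wrist_force: [0.9, 0.5, -0.1]
width: 0.722
grip_force: 0.0
```

Run:
```python
from h import *
st(); im,P=wrist("w3")
for n,c,r,z in(("pl1",(.4437,.220),.045,(.052,.066)),("w1",(.442,.077),.045,(.012,.03)),("blank",(.432,-.067),.06,(.047,.06))): print(n,blob(P,c,r,*z))
go(.38,-.067,.2,26.5)
go(.440,.077,.2)
```

```text
t 12.45 p [444.6 219.5 192.2] yaw -0.95 w 62.8 gf 0.0 F [ 0.9  0.5 -0.1] q6 0.77
pl1 (1420, [445.1, 220.0], [37.3, 38.0], 89.7, 'medz', 59.1, 'med', [446.2, 219.6])
w1 (1238, [440.0, 77.2], [44.7, 44.5], 11.9, 'medz', 15.4, 'med', [441.8, 78.9])
blank (139, [429.6, -43.2], [29.8, 8.2], 10.5, 'medz', 50.2, 'med', [435.3, -41.4])
shift now [-0.0642  0.2898 -0.0037] len 0.297 turn z -27.35 tilt fix [-0.48 -0.74] | shift after turn [-0.1901  0.2279 -0.0037]
shift now [-0.0063  0.1449 -0.0017] len 0.145 turn z 0 tilt fix [-0.48 -0.74] | shift after turn [-0.0063  0.1449 -0.0017]
```

Emit:
carry_out --rows '[[[-0.0097,0.0412,0,0,0,0,0],[-0.0097,0.0412,0,0,0,0,0],[-0.0097,0.0412,0,0,0,0,0],[-0.0097,0.0412,0,0,0,0,0],[-0.0097,0.0412,0,0,0,0,0],[-0.0097,0.0412,0,0,0,0,0],[-0.0097,0.0412,0,0,0,0,0],[0,0,0,0,0,-7,0],[0,0,0,0,0,-7,0],[0,0,0,0,0,-7,0]]]'

```text
t: 13.5
ee_pos: [0.3719, -0.0681, 0.1902]
orientation: [0.984, 0.176, 0.001, -0.0]
wrist_force: [-0.0, 0.1, 0.3]
width: 1.002
grip_force: 0.0
```

Emit:
carry_out --rows '[[[0,0,0,0,0,-7,0],[0,0,0,0,0,0,0],[0,0,0,0,0,0,0]]]'

```text
t: 13.8
ee_pos: [0.3721, -0.0675, 0.1899]
orientation: [0.973, 0.233, 0.0, 0.0]
wrist_force: [0.2, 1.1, 0.2]
width: 1.003
grip_force: 0.0
```

Run:
```python
from h import *
st(); im,P=wrist("w4")
for n,c,r,z in(("blank",(.432,-.067),.06,(.047,.06)),("basket",(.466,-.301),.15,(.06,.08)),("rnd",(.613,-.158),.06,(.047,.06))): print(n,blob(P,c,r,*z))
go(.4324,-.0677,.2,26.9)
```

```text
t 13.8 p [372.1 -67.5 189.9] yaw 26.89 w 87.3 gf 0.0 F [0.2 1.1 0.2] q6 1.78
blank (2331, [431.2, -67.9], [45.4, 46.2], 26.8, 'medz', 53.1, 'med', [432.0, -67.6])
basket (1274, [468.8, -230.8], [34.7, 154.7], 86.8, 'medz', 68.8, 'med', [475.7, -217.3])
rnd (539, [600.1, -164.9], [12.6, 35.9], 25.5, 'medz', 52.7, 'med', [598.5, -162.9])
shift now [ 0.0537  0.0275 -0.0101] len 0.061 turn z 0.02 tilt fix [ 0.01 -0.04] | shift after turn [ 0.0537  0.0275 -0.0101]
```

Emit:
carry_out --rows '[[[0.0266,0.0137,0,0,0,0,0],[0.0266,0.0136,0,0,0,0,0],[0,0,0.04,0,0,0,0],[0,0,0.04,0,0,0,0],[0,0,0.04,0,0,0,0],[0,0,0.03,0,0,0,0],[0,0,0.015,0,0,0,0],[0,0,0.007,0,0,0,0],[0,0,0,0,0,0,1],[0,0,0,0,0,0,1]]]'

```text
t: 14.85
ee_pos: [0.4327, -0.0675, 0.0183]
orientation: [0.972, 0.234, 0.001, 0.0]
wrist_force: [0.4, -0.3, 0.6]
width: 0.893
grip_force: 0.0
```

Emit:
carry_out --rows '[[[0,0,0,0,0,0,1],[0,0,0,0,0,0,1],[0,0,0,0,0,0,1],[0,0,0,0,0,0,1],[0,0,0,0,0,0,1],[0,0,0,0,0,0,1]]]' --grip_force 30

```text
t: 15.45
ee_pos: [0.432, -0.0676, 0.0179]
orientation: [0.972, 0.234, 0.0, 0.0]
wrist_force: [-1.5, 1.0, 5.3]
width: 0.527
grip_force: 30.0
```

```bash
python3 -c "
from h import *
st();go(.6237,.0155,.2,9.1)"
```

```text
t 15.45 p [432.  -67.6  17.9] yaw 27.03 w 45.8 gf 30.0 F [-1.5  1.   5.3] q6 1.82
shift now [ 0.2086  0.0132 -0.182 ] len 0.277 turn z 17.93 tilt fix [ 0.   -0.02] | shift after turn [ 0.2025 -0.0517 -0.182 ]
```

Emit:
carry_out --rows '[[[0,0,-0.032,0,0,0,1],[0,0,-0.048,0,0,0,1],[0,0,-0.048,0,0,0,1],[0,0,-0.048,0,0,0,1],[0.0417,0.0026,0,0,0,0,1],[0.0417,0.0026,0,0,0,0,1],[0.0417,0.0027,0,0,0,0,1],[0.0417,0.0027,0,0,0,0,1],[0.0418,0.0026,0,0,0,0,1],[0,0,0,0,0,6,1]]]'

```text
t: 16.45
ee_pos: [0.6271, 0.0174, 0.1901]
orientation: [0.983, 0.182, -0.001, -0.0]
wrist_force: [-1.1, -0.8, -4.3]
width: 0.527
grip_force: 30.0
```

Emit:
carry_out --rows '[[[0,0,0,0,0,6,1],[0,0,0,0,0,6,1],[0,0,0,0,0,0,1],[0,0,0,0,0,0,1]]]'

```text
t: 16.85
ee_pos: [0.623, 0.0153, 0.1923]
orientation: [0.997, 0.08, -0.001, -0.0]
wrist_force: [0.3, 0.5, -3.8]
width: 0.524
grip_force: 30.0
```

Run:
```python
from h import *
st();go(.6237,.0155,.0285,9.1)
for n in("scene",):
    im,d=capture(n);c=calibration(n);cv2.imwrite("pics/s1.png",cv2.resize(im[120:310,150:420],None,fx=2.9,fy=2.9,interpolation=cv2.INTER_CUBIC)[:600])
```

```text
t 16.85 p [623.   15.3 192.3] yaw 9.14 w 45.6 gf 30.0 F [ 0.3  0.5 -3.8] q6 1.45
shift now [ 0.0011 -0.      0.1638] len 0.164 turn z 0.04 tilt fix [-0.01  0.13] | shift after turn [ 0.0011 -0.      0.1638]
```

View pics/s1.png

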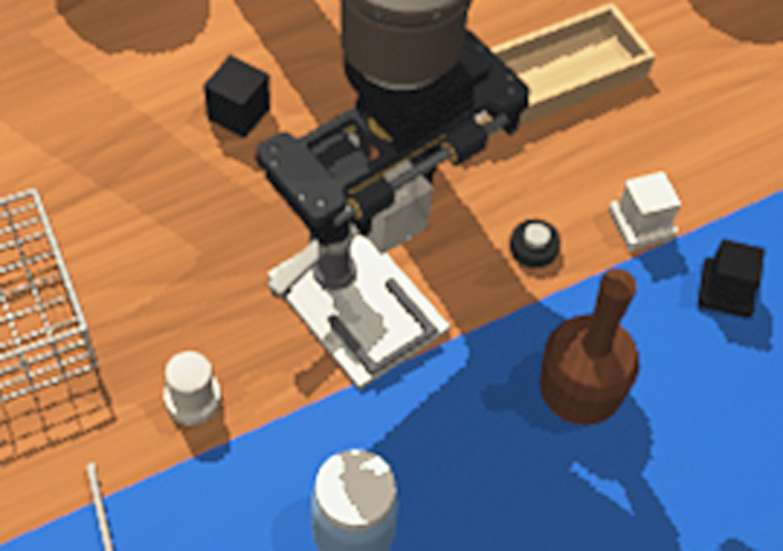

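The block hangs straight in the fingers at (405,215) above the empty seat between the rails (385,325). Lowering it.

Emit:
carry_out --rows '[[[0.001,0,0.03,0,0,0,1],[0,0,0.04,0,0,0,1],[0,0,0.035,0,0,0,1],[0,0,0.025,0,0,0,1],[0,0,0.015,0,0,0,1],[0,0,0.009,0,0,0,1],[0,0,0.006,0,0,0,1],[0,0,0.003,0,0,0,1],[0,0,0.001,0,0,0,1],[0,0,0,0,0,0,1]]]'

```text
t: 17.9
ee_pos: [0.6252, 0.0157, 0.0303]
orientation: [0.997, 0.079, 0.001, -0.0]
wrist_force: [-0.3, -0.9, -2.9]
width: 0.526
grip_force: 30.0
```

```bash
python3 -c "
from h import *
st();go(.6237,.0155,.0285,9.1)"
```

```text
t 17.9 p [625.2  15.7  30.3] yaw 9.05 w 45.7 gf 30.0 F [-0.3 -0.9 -2.9] q6 1.45
shift now [-0.0015 -0.0001  0.0018] len 0.002 turn z -0.05 tilt fix [-0.01 -0.08] | shift after turn [-0.0015 -0.0001  0.0018]
```

Emit:
carry_out --rows '[[[-0.001,0,0.002,0,0,0,1],[0,0,0,0,0,0,1],[0,0,0,0,0,0,0.3],[0,0,0,0,0,0,0.2],[0,0,0,0,0,0,0],[0,0,0,0,0,0,0],[0,0,-0.01,0,0,0,0],[0,0,-0.03,0,0,0,0],[0,0,-0.04,0,0,0,0],[0,0,-0.04,0,0,0,0]]]'

```text
t: 18.9
ee_pos: [0.6235, 0.0153, 0.1494]
orientation: [0.997, 0.079, -0.0, 0.0]
wrist_force: [0.6, 0.1, -0.2]
width: 0.996
grip_force: 0.0
```

Emit:
carry_out --rows '[[[0,0,-0.045,0,0,0,0],[0,0,-0.045,0,0,0,0],[-0.035,0.003,0,0,0,0,0],[-0.035,0.003,0,0,0,0,0],[-0.035,0.003,0,0,0,0,0],[0,0,0,0,0,0,0],[0,0,0,0,0,0,0]]]'

```text
t: 19.6
ee_pos: [0.5213, -0.0101, 0.2391]
orientation: [0.997, 0.079, 0.001, -0.0]
wrist_force: [0.6, -0.7, -0.3]
width: 0.999
grip_force: 0.0
```

Run:
```python
from h import *
st(); im,P=wrist("w5")
for n,c,r,z in(("blank",(.6237,.0155),.05,(.057,.07)),("knob",(.557,.005),.04,(.1,.117)),("plate",(.592,.01),.12,(.004,.0135))): print(n,blob(P,c,r,*z))
go(.5568,.0051,.085,-68)
```

```text
t 19.6 p [521.3 -10.1 239.1] yaw 9.04 w 86.9 gf 0.0 F [ 0.6 -0.7 -0.3] q6 1.44
blank (2089, [623.5, 14.9], [45.4, 45.9], 9.0, 'medz', 63.2, 'med', [623.8, 14.9])
knob (697, [555.9, 4.2], [14.4, 45.7], 21.5, 'medz', 108.7, 'med', [556.7, 4.0])
plate (4089, [590.3, 10.0], [139.0, 100.1], 9.4, 'medz', 9.2, 'med', [587.9, 21.3])
shift now [ 0.0364 -0.0094  0.1537] len 0.158 turn z 77.04 tilt fix [ 0.   -0.13] | shift after turn [-0.001  -0.0375  0.1537]
```

Emit:
carry_out --rows '[[[0.0364,-0.0094,0,0,0,0,0],[0,0,0,0,0,8,0],[0,0,0,0,0,8,0],[0,0,0,0,0,8,0],[0,0,0,0,0,8,0],[0,0,0,0,0,8,0],[0,0,0,0,0,8,0],[0,0,0,0,0,8,0],[0,0,0,0,0,8,0],[0,0,0,0,0,8,0]]]'

```text
t: 20.65
ee_pos: [0.5571, 0.0054, 0.2373]
orientation: [0.851, -0.525, 0.0, 0.0]
wrist_force: [-0.3, -0.2, -0.5]
width: 1.0
grip_force: 0.0
```

Emit:
carry_out --rows '[[[0,0,0.03,0,0,5,0],[0,0,0.04,0,0,0,0],[0,0,0.04,0,0,0,0],[0,0,0.03,0,0,0,0],[0,0,0.012,0,0,0,0],[0,0,0,0,0,0,0],[0,0,0,0,0,0,0]]]'

```text
t: 21.35
ee_pos: [0.5575, 0.0053, 0.0867]
orientation: [0.829, -0.559, 0.001, -0.001]
wrist_force: [0.5, -0.8, -0.7]
width: 1.002
grip_force: 0.0
```

```bash
python3 -c "
from h import *
st();go(.5568,.0051,.085,-68)"
```

```text
t 21.35 p [557.5   5.3  86.7] yaw -67.93 w 87.1 gf 0.0 F [ 0.5 -0.8 -0.7] q6 0.08
shift now [-0.0001  0.0008  0.0017] len 0.002 turn z 0.07 tilt fix [-0.13 -0.05] | shift after turn [-0.0001  0.0008  0.0017]
```

Emit:
carry_out --rows '[[[0,0,0,0,0,0,1],[0,0,0,0,0,0,1],[0,0,0,0,0,0,1],[0,0,0,0,0,0,1],[0,0,0,0,0,0,1],[0,0,0,0,0,0,1],[0,0,0,0,0,0,1],[0,0,0,0,0,0,1],[0,0,0,0,0,0,1],[0,0,0,0,0,0,1]]]'

```text
t: 22.35
ee_pos: [0.5558, 0.005, 0.0855]
orientation: [0.829, -0.559, -0.0, 0.0]
wrist_force: [-0.2, -0.7, 0.4]
width: 0.17
grip_force: 0.0
```

Emit:
carry_out --rows '[[[0,0,0,0,0,0,1],[0,0,0,0,0,0,1],[0,0,0,0,0,0,1],[0,0,0,0,0,-5,1],[0,0,0,0,0,-5,1],[0,0,0,0,0,-5,1],[0,0,0,0,0,-5,1],[0,0,0,0,0,-5,1],[0,0,0,0,0,-5,1],[0,0,0,0,0,-5,1]]]'

```text
t: 23.35
ee_pos: [0.5561, 0.005, 0.0855]
orientation: [0.959, -0.282, 0.0, -0.0]
wrist_force: [1.4, -0.7, -1.3]
width: 0.158
grip_force: 30.0
```

Emit:
carry_out --rows '[[[0,0,0,0,0,-6,1],[0,0,0,0,0,-6,1],[0,0,0,0,0,-6,1],[0,0,0,0,0,-6,1],[0,0,0,0,0,-6,1],[0,0,0,0,0,-6,1],[0,0,0,0,0,-6,1],[0,0,0,0,0,0,1],[0,0,0,0,0,0,1]]]'

```text
t: 24.25
ee_pos: [0.556, 0.0049, 0.0855]
orientation: [0.997, 0.078, 0.0, 0.0]
wrist_force: [1.6, -1.2, -1.0]
width: 0.153
grip_force: 30.0
```

```bash
python3 -c "
from h import *
st();go(.5568,.0051,.085,9)"
```

```text
t 24.25 p [556.    4.9  85.5] yaw 8.93 w 13.3 gf 30.0 F [ 1.6 -1.2 -1. ] q6 1.43
shift now [ 0.0008 -0.0001  0.0005] len 0.001 turn z -0.07 tilt fix [ 0.02 -0.01] | shift after turn [ 0.0008 -0.0001  0.0005]
```

Emit:
carry_out --rows '[[[0,0,0,0,0,0,0],[0,0,0,0,0,0,0],[0,0,0,0,0,0,0],[0,0,0,0,0,0,0],[0,0,-0.04,0,0,0,0],[0,0,-0.04,0,0,0,0],[0,0,-0.04,0,0,0,0],[0,0,-0.035,0,0,0,0],[-0.036,0.009,0,0,0,0,0],[0,0,0,0,0,0,0]]]'

```text
t: 25.25
ee_pos: [0.5188, -0.0103, 0.2418]
orientation: [0.997, 0.078, 0.0, -0.001]
wrist_force: [0.5, 0.2, -0.2]
width: 0.959
grip_force: 0.0
```

Emit:
carry_out --rows '[[[0,0,0,0,0,0,0],[0,0,0,0,0,0,0]]]'

```text
t: 25.45
ee_pos: [0.522, -0.0094, 0.2403]
orientation: [0.997, 0.079, -0.0, 0.0]
wrist_force: [0.7, 0.1, 0.1]
width: 0.995
grip_force: 0.0
```

Run:
```python
from h import *
st(); im,P=wrist("w6")
for n,c,r,z in(("blank",(.6237,.0155),.05,(.057,.069)),("knob",(.557,.005),.04,(.1,.117)),("arm",(.59,.01),.1,(.07,.081)),("rnd",(.613,-.158),.06,(.047,.06)),("w1",(.44,.077),.06,(.012,.03)),("w2",(.61,.184),.06,(.012,.03)),("pl1",(.4437,.220),.045,(.052,.066))): print(n,blob(P,c,r,*z))
go(.560,-.158,.2,9)
```

```text
t 25.45 p [522.   -9.4 240.3] yaw 9.03 w 86.6 gf 0.0 F [0.7 0.1 0.1] q6 1.44
blank (1542, [622.8, 14.9], [45.6, 45.8], 9.1, 'medz', 63.2, 'med', [627.4, 15.1])
knob (663, [555.8, 4.6], [46.0, 13.4], 9.0, 'medz', 108.6, 'med', [557.4, 4.3])
arm (1035, [587.6, 7.4], [91.6, 20.9], 15.3, 'medz', 77.0, 'med', [602.5, 11.5])
rnd (1041, [632.6, -186.2], [37.1, 36.9], 30.5, 'medz', 52.9, 'med', [632.5, -185.1])
w1 (850, [440.2, 76.5], [44.4, 44.8], 31.4, 'medz', 15.7, 'med', [442.5, 75.4])
w2 (1286, [609.5, 182.4], [44.9, 44.8], 1.7, 'medz', 15.6, 'med', [609.9, 180.1])
pl1 (1093, [445.0, 219.0], [38.1, 38.7], 0.0, 'medz', 59.2, 'med', [446.6, 217.3])
shift now [0.0141 0.1528 0.0401] len 0.159 turn z 0.04 tilt fix [0.01 0.04] | shift after turn [0.0142 0.1528 0.0401]
```

View pics/w6.png

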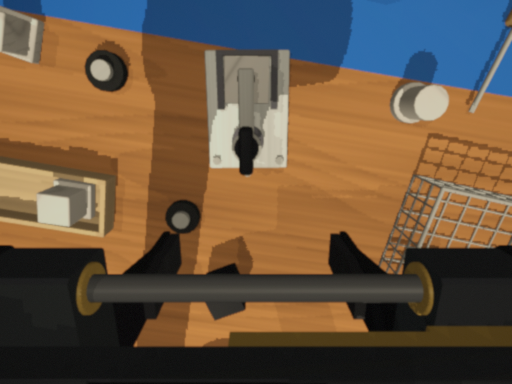

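The bar and arm are back over the block (245,100), so the clamp is locked. The round plinth was knocked aside to (425,102), nearer to the scriber tip (471,110), so I check that clearance before choosing the grasp angle.

Run:
```python
from h import *
P=np.load("w6.npz")["P"]; 
for u,v in((471,109),(475,100),(482,85),(495,60),(508,35),(510,20)): print((u,v),np.round(P[v,u]*1000,1))
im,d=capture("scene"); c=calibration("scene"); S=cloud(d,c["mtx"],c["extrinsics"])
print(blob(S,(.632,-.186),.05,.047,.06))
for k in((282,438),(290,480),(298,505),(312,560)): print(k,np.round(S[int(k[1]*.64),int(k[0]*.64)]*1000,1))
go(.6335,-.186,.2,-40); st()
```

```text
(471, 109) [ 636.3 -257.8   14. ]
(475, 100) [ 647.2 -259.7   12.7]
(482, 85) [ 664.8 -261.9   12.4]
(495, 60) [ 693.4 -266.9   12. ]
(508, 35) [ 720.3 -270.4   13.4]
(510, 20) [ 734.4 -265.3   15.3]
(195, [636.1, -185.7], [35.8, 37.5], 87.2, 'medz', 53.2, 'med', [637.0, -185.8])
(282, 438) [ 629.  -260.     0.8]
(290, 480) [ 697.  -273.6    0.8]
(298, 505) [ 744.2 -277.2   20.3]
(312, 560) [ 824.4 -287.9   23.6]
shift now [0.0823 0.192  0.0399] len 0.213 turn z 49.04 tilt fix [0.01 0.05] | shift after turn [0.1989 0.0637 0.0399]
t 25.55 p [522.1  -9.3 240. ] yaw 9.04 w 86.7 gf 0.0 F [ 1.  -0.1 -0.9] q6 1.44
```

Emit:
carry_out --rows '[[[0.0165,0.0384,0,0,0,0,0],[0.0165,0.0384,0,0,0,0,0],[0.0165,0.0384,0,0,0,0,0],[0.0165,0.0384,0,0,0,0,0],[0.0165,0.0384,0,0,0,0,0],[0,0,0,0,0,8.2,0],[0,0,0,0,0,8.2,0],[0,0,0,0,0,8.2,0],[0,0,0,0,0,8.2,0],[0,0,0,0,0,8.2,0]]]'

```text
t: 26.55
ee_pos: [0.6338, -0.1862, 0.2393]
orientation: [0.961, -0.278, -0.001, 0.0]
wrist_force: [-0.5, 0.1, 0.1]
width: 1.002
grip_force: 0.0
```

Emit:
carry_out --rows '[[[0,0,0.03,0,0,8,0],[0,0,0.04,0,0,0,0],[0,0,0.04,0,0,0,0],[0,0,0.04,0,0,0,0],[0,0,0.035,0,0,0,0],[0,0,0.02,0,0,0,0],[0,0,0.01,0,0,0,0],[0,0,0.004,0,0,0,0],[0,0,0,0,0,0,1],[0,0,0,0,0,0,1]]]'

```text
t: 27.55
ee_pos: [0.6345, -0.1863, 0.0229]
orientation: [0.94, -0.342, 0.001, -0.0]
wrist_force: [0.5, 0.1, 0.9]
width: 0.892
grip_force: 0.0
```

Emit:
carry_out --rows '[[[0,0,0,0,0,0,1],[0,0,0,0,0,0,1],[0,0,0,0,0,0,1],[0,0,0,0,0,0,1],[0,0,0,0,0,0,1],[0,0,0,0,0,0,1],[0,0,0,0,0,0,1]]]' --grip_force 25

```text
t: 28.25
ee_pos: [0.6333, -0.1862, 0.0217]
orientation: [0.94, -0.342, -0.0, 0.0]
wrist_force: [0.1, -0.3, 1.1]
width: 0.432
grip_force: 25.0
```

```bash
python3 -c "
from h import *
st();go(.5,.1,.22,-1);go(.4448,.2852,.22,-1)"
```

```text
t 28.25 p [ 633.3 -186.2   21.7] yaw -39.97 w 37.6 gf 25.0 F [ 0.1 -0.3  1.1] q6 0.91
shift now [-0.2861 -0.1337 -0.1983] len 0.373 turn z -38.97 tilt fix [0.01 0.  ] | shift after turn [-0.1383 -0.2839 -0.1983]
shift now [-0.4473 -0.2402 -0.1984] len 0.545 turn z -38.97 tilt fix [0.01 0.  ] | shift after turn [-0.1967 -0.4681 -0.1984]
```

Emit:
carry_out --rows '[[[0,0,-0.03,0,0,0,1],[0,0,-0.048,0,0,0,1],[0,0,-0.048,0,0,-7.8,1],[0,0,-0.048,0,0,-7.8,1],[0,0,-0.024,0,0,-7.8,1],[0,0,0,0,0,-7.8,1],[0,0,0,0,0,-7.8,1],[-0.0179,-0.0425,0,0,0,0,1],[-0.0179,-0.0425,0,0,0,0,1],[-0.0179,-0.0425,0,0,0,0,1]]]'

```text
t: 29.25
ee_pos: [0.5806, -0.0567, 0.2186]
orientation: [1.0, -0.009, -0.001, -0.0]
wrist_force: [1.5, 0.3, -1.7]
width: 0.43
grip_force: 25.0
```

Emit:
carry_out --rows '[[[-0.0179,-0.0425,0,0,0,0,1],[-0.0179,-0.0425,0,0,0,0,1],[-0.0179,-0.0425,0,0,0,0,1],[-0.0179,-0.0425,0,0,0,0,1],[-0.0179,-0.0425,0,0,0,0,1],[-0.0179,-0.0425,0,0,0,0,1],[-0.0179,-0.0425,0,0,0,0,1],[-0.0179,-0.0425,0,0,0,0,1],[0,0,0,0,0,0,1],[0,0,0,0,0,0,1]]]'

```text
t: 30.25
ee_pos: [0.4434, 0.2853, 0.2189]
orientation: [1.0, -0.007, -0.001, 0.0]
wrist_force: [0.3, -0.3, -1.9]
width: 0.431
grip_force: 25.0
```

```bash
python3 -c "
from h import *
st();go(.4448,.2852,.029,-1)
im,P=wrist('w7')
for n,c,r,z in(('w2',(.61,.184),.06,(.012,.03)),('pl3',(.635,.286),.06,(.047,.06)),('held',(.445,.285),.03,(.2,.26)),('pl1',(.4437,.220),.04,(.052,.066))): print(n,blob(P,c,r,*z))
"
```

```text
t 30.25 p [443.4 285.3 218.9] yaw -0.84 w 37.5 gf 25.0 F [ 0.3 -0.3 -1.9] q6 0.68
shift now [ 0.0016 -0.      0.1899] len 0.19 turn z 0.16 tilt fix [0.05 0.07] | shift after turn [ 0.0016 -0.      0.1899]
w2 (1476, [606.4, 183.4], [45.2, 38.0], 89.3, 'medz', 15.5, 'med', [607.3, 185.1])
pl3 (167, [614.1, 288.4], [35.8, 4.6], 87.8, 'medz', 52.1, 'med', [614.5, 282.7])
held (6381, [454.8, 284.9], [57.2, 24.2], 89.3, 'medz', 241.7, 'med', [454.7, 284.6])
pl1 (1246, [445.3, 219.9], [38.2, 37.5], 89.8, 'medz', 59.1, 'med', [446.2, 220.5])
```

Emit:
carry_out --rows '[[[0.001,0,0.03,0,0,0,1],[0,0,0.04,0,0,0,1],[0,0,0.04,0,0,0,1],[0,0,0.04,0,0,0,1],[0,0,0.022,0,0,0,1],[0,0,0.01,0,0,0,1],[0,0,0.006,0,0,0,1],[0,0,0.002,0,0,0,1],[0,0,0,0,0,0,1],[0,0,0,0,0,0,1]]]'

```text
t: 31.3
ee_pos: [0.446, 0.2852, 0.0308]
orientation: [1.0, -0.008, 0.001, -0.001]
wrist_force: [-0.3, 0.3, -1.0]
width: 0.429
grip_force: 25.0
```

```bash
python3 -c "
from h import *
st();go(.4448,.2852,.0285,-1)"
```

```text
t 31.3 p [446.  285.2  30.8] yaw -0.96 w 37.4 gf 25.0 F [-0.3  0.3 -1. ] q6 0.68
shift now [-0.0012 -0.      0.0023] len 0.003 turn z 0.04 tilt fix [-0.11 -0.1 ] | shift after turn [-0.0012 -0.      0.0023]
```

Emit:
carry_out --rows '[[[0,0,0,0,0,0,0.47],[0,0,0,0,0,0,0.47],[0,0,0,0,0,0,0.47],[0,0,-0.01,0,0,0,0.47],[0,0,-0.03,0,0,0,0.47],[0,0,-0.04,0,0,0,0.3],[0,0,-0.04,0,0,0,0],[0,0,-0.04,0,0,0,0],[0,0,-0.03,0,0,0,0],[0,0,0,0,0,0,0]]]'

```text
t: 32.3
ee_pos: [0.4475, 0.2864, 0.2258]
orientation: [1.0, -0.008, 0.004, -0.004]
wrist_force: [-0.3, -0.4, 0.5]
width: 0.899
grip_force: 0.0
```

Emit:
carry_out --rows '[[[0.0425,0,0,0,0,0,0],[0.0425,0,0,0,0,0,0],[0.0425,0,0,0,0,0,0],[0,0,0,0,0,0,0],[0,0,0,0,0,0,0]]]'

```text
t: 32.8
ee_pos: [0.5728, 0.2818, 0.2182]
orientation: [1.0, -0.009, -0.001, 0.001]
wrist_force: [-0.2, 0.0, -0.9]
width: 0.999
grip_force: 0.0
```

```bash
python3 -c "
from h import *
st()
im,P=wrist('w8')
for n,c,r,z in(('w2',(.61,.184),.06,(.012,.03)),('pl3',(.635,.286),.06,(.047,.06)),('mallet',(.75,.145),.06,(.05,.2))): print(n,blob(P,c,r,*z))
"
```

```text
t 32.8 p [572.8 281.8 218.2] yaw -1.05 w 86.9 gf 0.0 F [-0.2  0.  -0.9] q6 0.84
w2 (1178, [610.4, 183.1], [44.4, 45.0], 1.1, 'medz', 15.4, 'med', [611.1, 184.6])
pl3 (1356, [633.1, 286.2], [38.0, 38.0], 79.6, 'medz', 53.1, 'med', [633.6, 286.2])
mallet (2474, [725.3, 146.7], [75.9, 30.1], 86.1, 'medz', 69.5, 'med', [726.4, 151.6])
```

Emit:
carry_out --rows '[[[0.0306,-0.0028,0,0,0,0,0],[0.0305,-0.0027,0,0,0,4.7,0],[0,0,0.03,0,0,4.6,0],[0,0,0.04,0,0,0,0],[0,0,0.04,0,0,0,0],[0,0,0.04,0,0,0,0],[0,0,0.028,0,0,0,0],[0,0,0.012,0,0,0,0],[0,0,0.006,0,0,0,0],[0,0,0,0,0,0,0.5]]]'

```text
t: 33.85
ee_pos: [0.6341, 0.2874, 0.0244]
orientation: [0.996, -0.089, 0.0, -0.0]
wrist_force: [0.2, 0.8, 1.4]
width: 0.965
grip_force: 0.0
```

Emit:
carry_out --rows '[[[0,0,0,0,0,0,1],[0,0,0,0,0,0,1],[0,0,0,0,0,0,1],[0,0,0,0,0,0,1],[0,0,0,0,0,0,1],[0,0,0,0,0,0,1],[0,0,0,0,0,0,1],[0,0,0,0,0,0,1]]]'

```text
t: 34.65
ee_pos: [0.6341, 0.2868, 0.0236]
orientation: [0.996, -0.089, -0.0, 0.0]
wrist_force: [-0.5, 0.7, 0.7]
width: 0.436
grip_force: 25.0
```

```bash
python3 -c "
from h import *
st();go(.4459,.3502,.21,-1)"
```

```text
t 34.65 p [634.1 286.8  23.6] yaw -10.26 w 38.0 gf 25.0 F [-0.5  0.7  0.7] q6 0.74
shift now [-0.1964 -0.0288 -0.1864] len 0.272 turn z -9.26 tilt fix [0.01 0.  ] | shift after turn [-0.1892 -0.0601 -0.1864]
```

Emit:
carry_out --rows '[[[0,0,-0.03,0,0,0,1],[0,0,-0.048,0,0,0,1],[0,0,-0.048,0,0,0,1],[0,0,-0.06,0,0,0,1]]]'

```text
out of range
```

Emit:
carry_out --rows '[[[0,0,-0.03,0,0,0,1],[0,0,-0.048,0,0,0,1],[0,0,-0.048,0,0,0,1],[0,0,-0.048,0,0,0,1],[-0.0393,-0.0058,-0.012,0,0,0,1],[-0.0393,-0.0058,0,0,0,0,1],[-0.0393,-0.0058,0,0,0,0,1],[-0.0393,-0.0058,0,0,0,0,1],[-0.0392,-0.0056,0,0,0,-4.6,1],[0,0,0,0,0,-4.6,1]]]'

```text
t: 35.65
ee_pos: [0.4416, 0.3507, 0.2091]
orientation: [1.0, -0.006, -0.001, 0.0]
wrist_force: [1.1, -0.7, -2.2]
width: 0.435
grip_force: 25.0
```

Emit:
carry_out --rows '[[[0,0,0,0,0,0,1],[0,0,0,0,0,0,1]]]'

```text
t: 35.85
ee_pos: [0.4459, 0.3501, 0.2092]
orientation: [1.0, -0.01, -0.0, 0.0]
wrist_force: [0.3, 0.7, -2.2]
width: 0.434
grip_force: 25.0
```

```bash
python3 -c "
from h import *
st();go(.4459,.3502,.0303,-1)
im,P=wrist('w9')
for n,c,r,z in(('pl1',(.4437,.220),.04,(.052,.066)),('pl2',(.4447,.285),.03,(.052,.066))): print(n,blob(P,c,r,*z))
"
```

```text
t 35.85 p [445.9 350.1 209.2] yaw -1.17 w 37.8 gf 25.0 F [ 0.3  0.7 -2.2] q6 0.6
shift now [ 1.000e-04 -2.000e-04  1.789e-01] len 0.179 turn z -0.17 tilt fix [0.02 0.03] | shift after turn [ 1.000e-04 -2.000e-04  1.789e-01]
pl1 (1352, [444.8, 220.2], [38.2, 38.6], 89.9, 'medz', 59.0, 'med', [446.2, 221.5])
pl2 (1007, [445.7, 285.1], [37.0, 36.3], 0.8, 'medz', 59.1, 'med', [446.5, 285.3])
```

(The first call broke the 0.05 limit and was refused whole; nothing moved.) Lowering the third plinth.

Emit:
carry_out --rows '[[[0,0,0.03,0,0,0,1],[0,0,0.04,0,0,0,1],[0,0,0.04,0,0,0,1],[0,0,0.033,0,0,0,1],[0,0,0.02,0,0,0,1],[0,0,0.01,0,0,0,1],[0,0,0.005,0,0,0,1],[0,0,0.001,0,0,0,1],[0,0,0,0,0,0,1],[0,0,0,0,0,0,1]]]'

```text
t: 36.9
ee_pos: [0.4465, 0.3509, 0.0318]
orientation: [1.0, -0.009, 0.001, -0.001]
wrist_force: [0.4, -0.6, -2.8]
width: 0.437
grip_force: 25.0
```

```bash
python3 -c "
from h import *
st();go(.4459,.3502,.0303,-1)"
```

```text
t 36.9 p [446.5 350.9  31.8] yaw -1.07 w 38.1 gf 25.0 F [ 0.4 -0.6 -2.8] q6 0.6
shift now [-0.0006  0.0007  0.0015] len 0.002 turn z -0.07 tilt fix [-0.12 -0.09] | shift after turn [-0.0006  0.0007  0.0015]
```

Emit:
carry_out --rows '[[[0,0,0,0,0,0,0.47],[0,0,0,0,0,0,0.47],[0,0,0,0,0,0,0.47],[0,0,-0.01,0,0,0,0.47],[0,0,-0.03,0,0,0,0.47],[0,0,-0.04,0,0,0,0.3],[0,0,-0.04,0,0,0,0],[0,0,-0.04,0,0,0,0],[0,0,0,0,0,0,0],[0,0,0,0,0,0,0]]]'

```text
t: 37.9
ee_pos: [0.4461, 0.3506, 0.1925]
orientation: [1.0, -0.009, 0.001, -0.002]
wrist_force: [-0.1, 0.5, -1.0]
width: 0.897
grip_force: 0.0
```

```bash
python3 -c "
from h import *
st();go(.540,.184,.19,-1)
im,P=wrist('w10')
for n,c,r,z in(('pl1',(.4437,.220),.04,(.052,.066)),('pl2',(.4447,.285),.03,(.052,.066)),('pl3',(.446,.350),.03,(.052,.066)),('w2',(.61,.184),.06,(.012,.03))): print(n,blob(P,c,r,*z))
"
```

```text
t 37.9 p [446.1 350.6 192.5] yaw -1.07 w 78.1 gf 0.0 F [-0.1  0.5 -1. ] q6 0.6
shift now [0.097  0.1648 0.0022] len 0.191 turn z -0.07 tilt fix [-0.18 -0.11] | shift after turn [0.0968 0.165  0.0022]
pl1 (1495, [445.1, 220.5], [38.3, 38.3], 0.9, 'medz', 59.0, 'med', [446.4, 221.3])
pl2 (1112, [445.6, 284.6], [37.1, 36.8], 44.9, 'medz', 59.1, 'med', [446.3, 285.3])
pl3 (1428, [445.6, 350.4], [37.7, 38.5], 89.1, 'medz', 59.1, 'med', [446.8, 350.5])
w2 (1495, [603.3, 183.6], [45.6, 32.6], 88.1, 'medz', 15.5, 'med', [604.8, 186.6])
```

Emit:
carry_out --rows '[[[0.028,0.0274,0,0,0,0,0],[0.028,0.0274,0,0,0,0,0],[0.028,0.0274,0,0,0,0,0],[0.028,0.0274,0,0,0,0,0],[0.028,0.0273,0,0,0,0,0],[0.028,0.0273,0,0,0,0,0],[0,0,0.03,0,0,0,0],[0,0,0.04,0,0,0,0],[0,0,0.04,0,0,0,0],[0,0,0.03,0,0,0,0]]]'

```text
t: 38.95
ee_pos: [0.6086, 0.1815, 0.0462]
orientation: [1.0, -0.01, -0.003, 0.001]
wrist_force: [0.4, -0.0, 0.3]
width: 1.0
grip_force: 0.0
```

Emit:
carry_out --rows '[[[0,0,0.02,0,0,0,0],[0,0,0.01,0,0,0,0],[0,0,0.008,0,0,0,0],[0,0,0.004,0,0,0,0],[0,0,0,0,0,0,0],[0,0,0,0,0,0,0]]]'

```text
t: 39.55
ee_pos: [0.6114, 0.1833, 0.0095]
orientation: [1.0, -0.009, 0.001, -0.0]
wrist_force: [0.4, -0.1, 1.1]
width: 0.995
grip_force: 0.0
```

```bash
python3 -c "
from h import *
st();go(.611,.1833,.004,-1)"
```

```text
t 39.55 p [611.4 183.3   9.5] yaw -1.06 w 86.6 gf 0.0 F [ 0.4 -0.1  1.1] q6 1.01
shift now [-0.0004 -0.      0.0055] len 0.006 turn z -0.06 tilt fix [-0.05 -0.09] | shift after turn [-0.0004 -0.      0.0055]
```

Emit:
carry_out --rows '[[[0,0,0.003,0,0,0,0],[0,0,0.003,0,0,0,0],[0,0,0,0,0,0,1],[0,0,0,0,0,0,1],[0,0,0,0,0,0,1],[0,0,0,0,0,0,1],[0,0,0,0,0,0,1],[0,0,0,0,0,0,1],[0,0,0,0,0,0,1],[0,0,0,0,0,0,1]]]' --grip_force 20

```text
t: 40.55
ee_pos: [0.6109, 0.183, 0.0026]
orientation: [1.0, -0.009, 0.0, -0.0]
wrist_force: [1.0, 0.2, -1.1]
width: 0.524
grip_force: 20.0
```

Emit:
carry_out --rows '[[[0,0,0,0,0,0,1],[0,0,-0.01,0,0,0,1],[0,0,-0.03,0,0,0,1],[0,0,-0.05,0,0,0,1],[0,0,-0.05,0,0,0,1],[0,0,-0.05,0,0,0,1],[0,0,0,0,0,0,1],[0,0,0,0,0,0,1]]]'

```text
t: 41.35
ee_pos: [0.6111, 0.1832, 0.1949]
orientation: [1.0, -0.009, 0.002, -0.001]
wrist_force: [-0.5, 0.3, -2.2]
width: 0.519
grip_force: 20.0
```

```bash
python3 -c "
from h import *
st();go(.465,-.265,.2,-1);go(.465,-.265,.2,-30)"
```

```text
t 41.35 p [611.1 183.2 194.9] yaw -1.09 w 45.1 gf 20.0 F [-0.5  0.3 -2.2] q6 1.01
shift now [-0.1375  0.4509 -0.0067] len 0.471 turn z -0.09 tilt fix [-0.15 -0.18] | shift after turn [-0.1382  0.4507 -0.0067]
shift now [-0.1375  0.4509 -0.0067] len 0.471 turn z 28.91 tilt fix [-0.15 -0.18] | shift after turn [ 0.0976  0.4612 -0.0067]
```

Emit:
carry_out --rows '[[[-0.0114,0.0427,0,0,0,0,1],[-0.0114,0.0427,0,0,0,0,1],[-0.0114,0.0427,0,0,0,0,1],[-0.0114,0.0427,0,0,0,0,1],[-0.0114,0.0427,0,0,0,0,1],[-0.0114,0.0427,0,0,0,0,1],[-0.0114,0.0427,0,0,0,0,1],[-0.0114,0.0427,0,0,0,0,1],[-0.0114,0.0427,0,0,0,0,1],[-0.0114,0.0427,0,0,0,0,1]]]'

```text
t: 42.35
ee_pos: [0.4869, -0.2431, 0.1909]
orientation: [1.0, -0.009, -0.002, -0.001]
wrist_force: [0.9, -0.6, -0.0]
width: 0.519
grip_force: 20.0
```

Emit:
carry_out --rows '[[[-0.0114,0.0427,0,0,0,0,1],[-0.0114,0.0427,0,0,0,0,1],[0,0,0,0,0,0,1],[0,0,0,0,0,0,1]]]'

```text
t: 42.75
ee_pos: [0.4629, -0.3273, 0.1906]
orientation: [1.0, -0.011, -0.002, -0.001]
wrist_force: [-0.3, 0.2, -0.2]
width: 0.517
grip_force: 20.0
```

```bash
python3 -c "
from h import *
st();go(.465,-.326,.05,-1)
im,P=wrist('w11')
print(blob(P,(.465,-.301),.14,.06,.08), blob(P,(.44,.077),.06,.012,.03))
cv2.imwrite('pics/w11.png',im)"
```

```text
t 42.75 p [ 462.9 -327.3  190.6] yaw -1.22 w 45.0 gf 20.0 F [-0.3  0.2 -0.2] q6 1.88
shift now [ 0.0026 -0.0011  0.1406] len 0.141 turn z -0.22 tilt fix [-0.1   0.21] | shift after turn [ 0.0026 -0.001   0.1406]
(2576, [470.4, -302.3], [175.3, 142.7], 86.6, 'medz', 69.2, 'med', [525.5, -294.0]) None
```

View pics/w11.png

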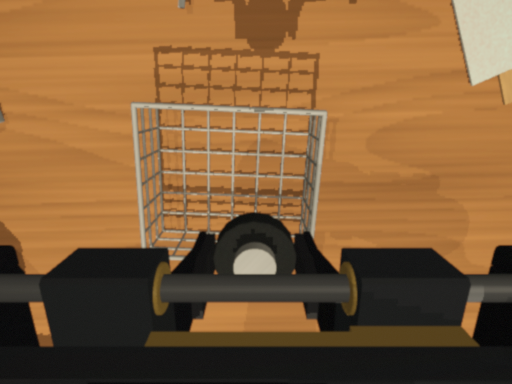

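The wheel is held at (255,250), inside the basket rim (135-325 px). Lowering and releasing.

Emit:
carry_out --rows '[[[0.003,-0.001,0.03,0,0,0,1],[0,0,0.04,0,0,0,1],[0,0,0.04,0,0,0,1],[0,0,0.025,0,0,0,1],[0,0,0.005,0,0,0,1],[0,0,0,0,0,0,1],[0,0,0,0,0,0,0.31],[0,0,0,0,0,0,0.31],[0,0,0,0,0,0,0.31],[0,0,0,0,0,0,0.31]]]'

```text
t: 43.8
ee_pos: [0.4681, -0.3261, 0.0537]
orientation: [1.0, -0.009, 0.001, 0.0]
wrist_force: [-0.3, 0.1, -0.1]
width: 0.678
grip_force: 0.0
```

Emit:
carry_out --rows '[[[0,0,-0.03,0,0,0,0.31],[0,0,-0.04,0,0,0,0.31],[0,0,-0.04,0,0,0,0.31],[0,0,-0.035,0,0,0,0],[-0.02,-0.04,0,0,0,0,0],[-0.02,-0.04,0,0,0,0,0],[-0.02,-0.04,0,0,0,0,0],[-0.02,-0.04,0,0,0,0,0],[0,-0.045,0,0,0,0,0],[0,-0.045,0,0,0,0,0]]]'

```text
t: 44.8
ee_pos: [0.3915, -0.0732, 0.1984]
orientation: [1.0, -0.01, 0.001, -0.0]
wrist_force: [1.4, 0.1, 1.5]
width: 0.998
grip_force: 0.0
```

Emit:
carry_out --rows '[[[0,-0.045,0,0,0,0,0],[0,-0.045,0,0,0,0,0],[0,-0.035,0,0,0,0,0],[0,0,0,0,0,0,0],[0,0,0,0,0,0,0]]]'

```text
t: 45.3
ee_pos: [0.3944, 0.0511, 0.1979]
orientation: [1.0, -0.008, 0.0, -0.0]
wrist_force: [-0.7, -0.1, 0.3]
width: 0.998
grip_force: 0.0
```

```bash
python3 -c "
from h import *
st()
im,P=wrist('w12')
print(blob(P,(.44,.077),.06,.012,.03))
go(.4408,.077,.01,-1)
im,d=capture('side'); c=calibration('side'); S=cloud(d,c['mtx'],c['extrinsics']); print(blob(S,(.467,-.3),.06,.012,.04)); cv2.imwrite('pics/s2.png',cv2.resize(im[120:300,200:440],(800,600)))"
```

```text
t 45.3 p [394.4  51.1 197.9] yaw -0.96 w 86.9 gf 0.0 F [-0.7 -0.1  0.3] q6 1.01
(1324, [439.5, 76.9], [44.4, 45.1], 88.6, 'medz', 15.5, 'med', [440.6, 76.2])
shift now [ 0.046  -0.0275  0.1877] len 0.195 turn z -0.05 tilt fix [-0.01 -0.  ] | shift after turn [ 0.046  -0.0274  0.1877]
(181, [468.8, -323.5], [44.5, 40.5], 29.3, 'medz', 21.2, 'med', [465.8, -319.1])
```

View pics/s2.png

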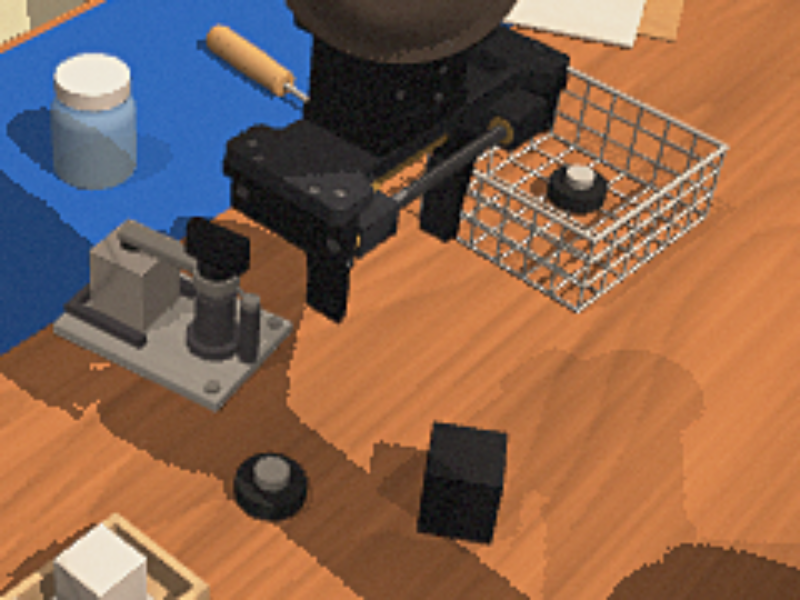

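Wheel lies in the basket (578,190); the block sits flush under the arm (135,260). Now the second wheel (270,487).

Emit:
carry_out --rows '[[[0.0228,-0.0133,0,0,0,0,0],[0.0227,-0.0133,0,0,0,0,0],[0,0,0.03,0,0,0,0],[0,0,0.04,0,0,0,0],[0,0,0.04,0,0,0,0],[0,0,0.04,0,0,0,0],[0,0,0.02,0,0,0,0],[0,0,0.012,0,0,0,0],[0,0,0.006,0,0,0,0],[0,0,0,0,0,0,0]]]'

```text
t: 46.4
ee_pos: [0.4404, 0.0752, 0.0091]
orientation: [1.0, -0.01, -0.001, 0.0]
wrist_force: [-0.1, -0.0, 0.3]
width: 1.005
grip_force: 0.0
```

```bash
python3 -c "
from h import *
st();go(.4403,.0769,.0035,-1)"
```

```text
t 46.4 p [440.4  75.2   9.1] yaw -1.17 w 87.4 gf 0.0 F [-0.1 -0.   0.3] q6 1.02
shift now [-0.0001 -0.0017  0.0056] len 0.006 turn z -0.17 tilt fix [0.05 0.07] | shift after turn [-0.0001 -0.0017  0.0056]
```

Emit:
carry_out --rows '[[[0,-0.0015,0.003,0,0,0,0],[0,0,0.003,0,0,0,0],[0,0,0,0,0,0,1],[0,0,0,0,0,0,1],[0,0,0,0,0,0,1],[0,0,0,0,0,0,1],[0,0,0,0,0,0,1],[0,0,0,0,0,0,1],[0,0,0,0,0,0,1],[0,0,0,0,0,0,1]]]'

```text
t: 47.4
ee_pos: [0.4405, 0.0778, 0.0036]
orientation: [1.0, -0.009, -0.0, 0.0]
wrist_force: [-0.2, -0.4, 1.0]
width: 0.524
grip_force: 20.0
```

Emit:
carry_out --rows '[[[0,0,0,0,0,0,1],[0,0,-0.01,0,0,0,1],[0,0,-0.03,0,0,0,1],[0,0,-0.05,0,0,0,1],[0,0,-0.05,0,0,0,1],[0,0,-0.05,0,0,0,1],[0,0,0,0,0,0,1],[0.0039,0.0439,0,0,0,0,1],[0.0039,0.0439,0,0,0,0,1],[0.0039,0.0439,0,0,0,0,1]]]'

```text
t: 48.4
ee_pos: [0.4492, -0.0552, 0.1938]
orientation: [1.0, -0.009, 0.0, -0.0]
wrist_force: [1.2, 0.0, -0.7]
width: 0.517
grip_force: 20.0
```

Emit:
carry_out --rows '[[[0.0039,0.0439,0,0,0,0,1],[0.0039,0.0439,0,0,0,0,1],[0.0039,0.0439,0,0,0,0,1],[0.0039,0.0439,0,0,0,0,1],[0.0039,0.0439,0,0,0,0,1],[0,0,0,0,0,0,1],[0,0,0,0,0,0,1]]]'

```text
t: 49.1
ee_pos: [0.4643, -0.2746, 0.1928]
orientation: [1.0, -0.011, -0.001, -0.0]
wrist_force: [-0.4, 0.7, -1.7]
width: 0.52
grip_force: 20.0
```

```bash
python3 -c "
from h import *
st();go(.465,-.274,.055,-1)"
```

```text
t 49.1 p [ 464.3 -274.6  192.8] yaw -1.22 w 45.2 gf 20.0 F [-0.4  0.7 -1.7] q6 1.78
shift now [ 0.0009 -0.0005  0.1378] len 0.138 turn z -0.22 tilt fix [-0.05  0.09] | shift after turn [ 0.0009 -0.0005  0.1378]
```

Emit:
carry_out --rows '[[[0,0,0.03,0,0,0,1],[0,0,0.04,0,0,0,1],[0,0,0.04,0,0,0,1],[0,0,0.023,0,0,0,1],[0,0,0.005,0,0,0,1],[0,0,0,0,0,0,1],[0,0,0,0,0,0,0.31],[0,0,0,0,0,0,0.31],[0,0,0,0,0,0,0.31],[0,0,0,0,0,0,0.31]]]'

```text
t: 50.1
ee_pos: [0.4657, -0.2741, 0.0565]
orientation: [1.0, -0.009, 0.001, 0.0]
wrist_force: [-0.4, -0.2, -0.9]
width: 0.678
grip_force: 0.0
```

Emit:
carry_out --rows '[[[0,0,-0.03,0,0,0,0.31],[0,0,-0.04,0,0,0,0.31],[0,0,-0.04,0,0,0,0.31],[0,0,-0.045,0,0,0,0.31],[-0.02,-0.04,0,0,0,0,0.31],[-0.02,-0.04,0,0,0,0,0.31],[-0.02,-0.04,0,0,0,0,0.31],[-0.02,-0.04,0,0,0,0,0.31],[0,0,0,0,0,0,0.31],[0,0,0,0,0,0,0.31]]]'

```text
t: 51.1
ee_pos: [0.3882, -0.1118, 0.2114]
orientation: [1.0, -0.008, 0.001, -0.0]
wrist_force: [0.2, -0.8, -0.3]
width: 0.69
grip_force: 0.0
```

Run:
```python
from h import *
st()
for n in("scene","side"):
    im,d=capture(n); c=calibration(n); S=cloud(d,c['mtx'],c['extrinsics'])
    for k,p,r,z in(("wA",(.468,-.322),.035,(.012,.04)),("wB",(.466,-.274),.035,(.012,.04)),("p1",(.445,.22),.03,(.05,.07)),("p2",(.445,.285),.03,(.05,.07)),("p3",(.445,.35),.03,(.05,.07)),("blank",(.6245,.0155),.045,(.057,.069)),("knob",(.557,.005),.04,(.1,.117)),("jar",(.776,-.088),.045,(.08,.1)),("mallet",(.751,.145),.04,(.1,.2))): print(n,k,blob(S,p,r,*z))
    cv2.imwrite(f"pics/{n}9.png",cv2.resize(im,(800,600)))
```

```text
t 51.1 p [ 388.2 -111.8  211.4] yaw -0.92 w 60.1 gf 0.0 F [ 0.2 -0.8 -0.3] q6 1.43
scene wA (250, [472.7, -325.0], [44.3, 46.7], 51.6, 'medz', 19.6, 'med', [477.3, -325.6])
scene wB (239, [470.8, -273.8], [44.8, 45.2], 83.2, 'medz', 19.6, 'med', [474.5, -273.6])
scene p1 (180, [448.9, 220.9], [40.7, 39.4], 0.3, 'medz', 57.9, 'med', [451.1, 218.6])
scene p2 (132, [450.3, 284.6], [36.6, 38.8], 51.7, 'medz', 58.4, 'med', [450.7, 283.3])
scene p3 (168, [449.1, 349.9], [40.5, 41.6], 87.9, 'medz', 58.1, 'med', [451.9, 348.8])
scene blank (252, [626.4, 15.8], [48.5, 47.7], 9.6, 'medz', 63.1, 'med', [633.2, 9.6])
scene knob (100, [560.1, 5.2], [44.9, 14.2], 11.3, 'medz', 108.2, 'med', [562.6, 4.0])
scene jar (572, [778.0, -87.6], [56.7, 58.5], 63.5, 'medz', 89.2, 'med', [779.5, -88.8])
scene mallet (282, [753.6, 144.3], [26.8, 26.5], 39.7, 'medz', 160.1, 'med', [758.3, 139.2])
side wA (184, [464.6, -318.1], [44.0, 57.3], 35.2, 'medz', 21.3, 'med', [466.1, -318.6])
side wB (78, [469.8, -287.4], [37.0, 40.1], 22.1, 'medz', 22.6, 'med', [466.1, -283.4])
side p1 (418, [445.3, 219.8], [39.7, 38.9], 0.1, 'medz', 60.5, 'med', [442.8, 222.2])
side p2 (353, [445.5, 285.0], [35.8, 36.8], 42.9, 'medz', 60.5, 'med', [443.1, 286.4])
side p3 (525, [446.0, 350.0], [38.7, 39.3], 87.4, 'medz', 60.6, 'med', [443.3, 351.6])
side blank (181, [623.2, 14.9], [46.5, 47.5], 8.4, 'medz', 64.8, 'med', [619.9, 28.3])
side knob (138, [554.6, 5.7], [43.9, 15.9], 5.9, 'medz', 109.5, 'med', [553.7, 7.4])
side jar (306, [774.1, -89.1], [58.6, 59.3], 75.3, 'medz', 90.9, 'med', [769.2, -84.3])
side mallet (385, [748.3, 144.8], [26.0, 26.7], 67.0, 'medz', 150.6, 'med', [742.5, 149.0])
```

View pics/scene9.png

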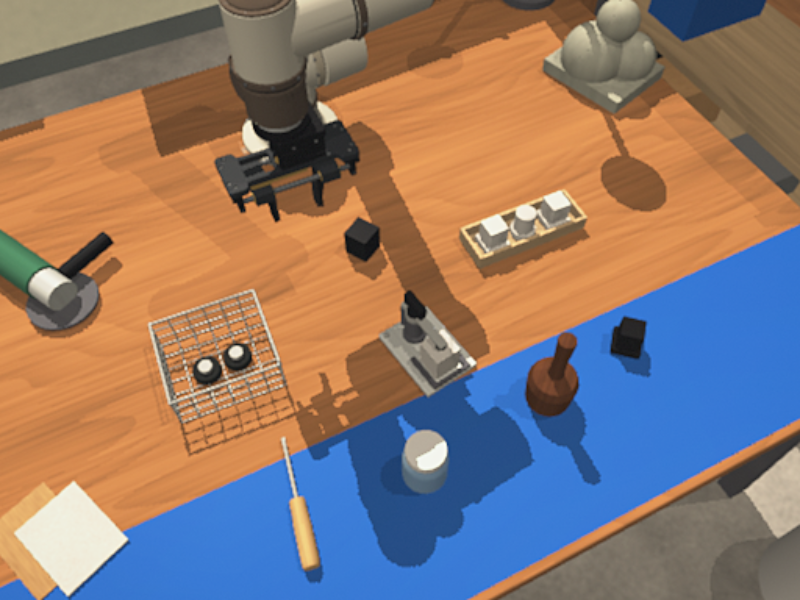

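View pics/side9.png

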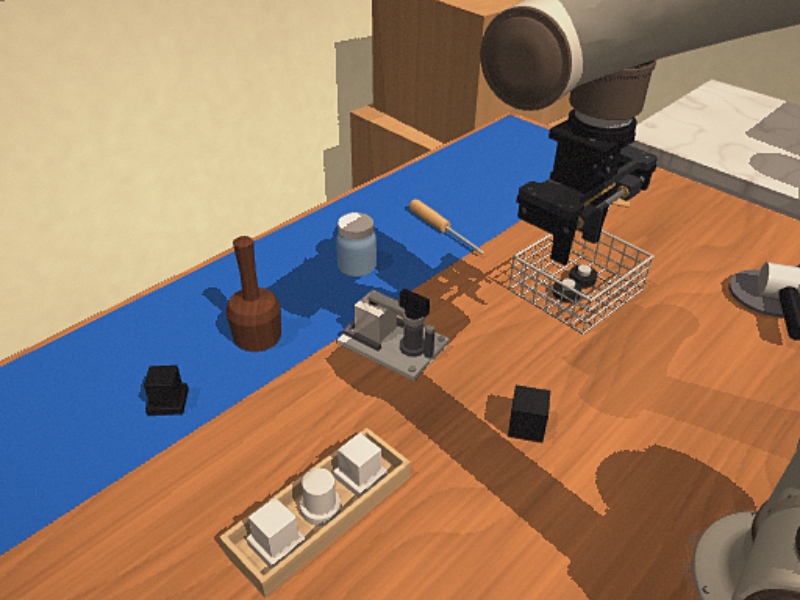

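The scene view shows three plinths upright in the box (493,232; 525,218; 556,207) and two wheels in the basket (207,370; 238,355). The block is under the locked arm (437,350), the bystanders have not moved, and the robot is clear of everything. Handing in.

```bash
python3 -c "
from station import *
print(sign_off())"
```

```text
the job is handed in; nothing more can be done
None
```

The job is handed in after 51 s on the robot's clock: in the last pictures the block is upright in the seat under the locked clamp, all three finished plinths stand upright in the box, both wheels are in the basket, and the mallet, jar and scriber are where they were; the judge's verdict was not shown.

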